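Press both clips of the snack box shut on the bar stand

TASK

Close the snack box: press it end-on against the rubber-covered bar of the steel stand so that the clip standing out at that end folds fully shut, holding it firmly against the bar for a moment without ramming it, then turn the box half round and press the clip of the other end shut the same way. Finally stand the box upright in the middle of the cork mat, its long sides along the mat's long edges, with its paper label facing the side where the mat's pointed nib is. Leave the other things on the counter where they are.

Things in the scene. Friction and masses are not known exactly. Their poses are not given: they have to be found in the camera images.
- snack_box: closed clip-lock box, 0.25 kg, body of grey plastic 60 mm (its x) by 92 mm (its y) by 56 mm high, with a fixed white lid 64x96 mm on it, top at z = 68 mm. Grip it across the 60 mm below the lid. Origin: centre of its underside, z up. The paper label is on the middle of its -x side; one clip hangs at each y end.
- label (a point): middle of the paper label (56x28 mm) on the box's long -x side, 30 mm in -x from the box's axis, 29 mm above its underside
- end_a (a point): middle of the box's +y end wall, 46 mm from its axis, 36 mm above its underside, behind clip_a
- end_b (a point): middle of the box's -y end wall, 46 mm from its axis, 36 mm above its underside, behind clip_b
- clip_a (a joint): angle (rad) of the stiff white clip at the box's +y end: a wing 46 mm wide, 34 long, 4 thick, hinged along x under the lid (58 mm above the underside, 48.5 mm from the axis). 0 = shut, flat on the end wall, outer face 50.5 mm from the box's axis; 0.5 to 0.8 at the start, standing outward. Stays where left; folding takes 4 to 8 N
- clip_b (a joint): the same for the like clip at the box's -y end
- stand: steel bracket bolted down, 100 mm wide, 79 high. Origin on the counter; its x is the pressing direction, z up. In front (-x) a level rubber-covered bar along y, 60 mm long, 14 mm thick, its axis 44 mm above the counter. Its face lies anywhere from x = -45 to -61 mm: screwed out differently each time, rigid and not reported, so feel for it. Base plate begins at x = -30 mm. Never press over 40 N
- mat: cork mat fixed on the counter, 90 mm (its x) by 130 mm (its y), 4 mm thick, with a flat pointed nib in the middle of its long -x edge. Origin: centre of its underside
- mug_espresso: bystander: small dark espresso mug, 63x88x51 mm; leave it alone
- creamer_pod_1: bystander: creamer pod, 37 mm across, 20 mm high, at the back; leave it alone
- creamer_pod_2: bystander: creamer pod, 37 mm across, 20 mm high, at the back, right of the other; leave it alone
- biscuit_sachet: bystander: flat wrapped biscuit, 81x51x11 mm; leave it alone
- timer: bystander: round wind-up timer, 60 mm across, 42 mm high; leave it alone

How it is judged:
On the way, in this order (a step that is already met when the one before it is completed fails the run):
1. one clip of the box is shut and held against the bar with more than 4 N (((value of joint clip_a below 0.1 rad and contact force between snack_box and stand above 4 N and x of end_a in the frame of stand between -0.085 and -0.035 m and y of end_a in the frame of stand between -0.022 and 0.022 m) or (value of joint clip_b below 0.1 rad and contact force between snack_box and stand above 4 N and x of end_b in the frame of stand between -0.085 and -0.035 m and y of end_b in the frame of stand between -0.022 and 0.022 m))), for 0.2 s.
2. the box has been turned: the other clip too is shut and held against the bar with more than 4 N (value of joint each of clip_a, clip_b below 0.1 rad and (((value of joint clip_a below 0.1 rad and contact force between snack_box and stand above 4 N and x of end_a in the frame of stand between -0.085 and -0.035 m and y of end_a in the frame of stand between -0.022 and 0.022 m) and x of end_b in the frame of stand below -0.1 m) or ((value of joint clip_b below 0.1 rad and contact force between snack_box and stand above 4 N and x of end_b in the frame of stand between -0.085 and -0.035 m and y of end_b in the frame of stand between -0.022 and 0.022 m) and x of end_a in the frame of stand below -0.1 m))), for 0.2 s.
At the end, for the whole second after the job is handed in: Both clips are shut (within 0.1 rad), and the box stands at rest and upright on the cork mat, its centre within 20 mm of the mat's, its long axis within 15 degrees of the mat's long edges and the label on the nib's side (value of joint each of clip_a, clip_b below 0.1 rad and horizontal distance between snack_box and mat below 0.02 m and z of snack_box in the frame of mat between 0.001 and 0.008 m and angle between snack_box's own z axis and vertical below 0.06 rad and angle between the y axis of snack_box and the y axis of mat, either way round below 0.26 rad and x of label in the frame of mat below 0 m and linear speed of snack_box below 0.01 m/s); the robot touches nothing.
It fails at once if the box was rammed against the stand (over 40 N) (contact force between snack_box and stand above 40 N).
It fails at once if a bystander was shifted by more than 30 mm (distance of any of mug_espresso, creamer_pod_1, creamer_pod_2, biscuit_sachet, timer from where it was at the start of the episode above 0.03 m).
It also fails if it takes over 72 s, if anything falls off the work surface, if the arm or the gripper's body presses on something with over 40 N, if the wrist force passes 120 N, or if a joint passes its speed limit or range.

ROBOT

A 6-joint arm with a two-finger parallel gripper is mounted at the origin on a cart in front of the work surface, level with it; the furniture and walls round the work are solid. World frame = base frame: x ahead of the robot, y to its left, z up, the work surface at z = 0. Lengths are in m, angles in rad, forces in N, time in s.
With the tool pointing down it reaches from about 0.275 to 0.825 m from the base axis. Payload 5.2 kg.
Tool frame: the origin (TCP) lies between the finger pads; the fingertips stand 22 mm ahead of it and the grasp point (between the pads) lies 3 mm ahead of it; z points along the fingers, y is the line along which they close (so a half turn about z gives the same grasp; the last joint's range is limited). The gripper opens to 93 mm and grips with 3 to 60 N. Pads are 15 mm wide; open, the fingers measure 128 mm over their backs; the gripper's body (75 mm by 188 mm) begins 65 mm behind the grasp point.
Start: joints at [1.081, 0.259, 1.535, -0, 1.348, -0.203], TCP at [0.156, 0.528, 0.241] pointing down, gripper open.
Joint ranges: [-3.14, 3.14], [-0.91, 2.08], [0.19, 2.58], [-1.22, 4.36], [0.22, 2.71], [-3.12, 3.12]. Speed limits (rad/s): [2.57, 2.57, 3.14, 3.14, 3.14, 3.14].

INTERFACE

Orientations are given as a unit quaternion [x, y, z, w].
In Python, from plant import robot, vision gives the robot as it stands.
- The arm moves only by the tool move_arm, never from a script. Its argument "plan" is one flat list of numbers, 7 for each row, row after row: the shift along the tool's x, y, z in cm, then the turn, a rotation vector about the tool's x, y, z in degrees, then the closure, from -1 (fully open) to 1 (shut). A call has exactly 10 rows; each row shifts and turns the commanded pose from where the row before left it, along the tool's axes as they then stand; what a row does not reach is not made up. A row lasts 1/8 s, in which the tool goes at most 62.5 mm and 10.7 degrees, less where a joint would pass 70% of its speed; a pose out of reach is approached as far as the arm can. A call with a gripper value outside its range is refused whole. The fingers move at their own pace and stop on an object; "force" is the grip in N (left out, the last holds). Time passes only in rows, so rows that do not move let the fingers close, or fill a call up. It gives the time, the measured TCP pose, the force, the opening and the grip force at its end, in the units of the state.
- robot.get_state(): the state, without advancing time (a new reading comes with each control period).
- vision.get_image(name): name is "scene" or "top"; returns a dict with "frame" (384x512x3 uint8, red, green, blue), "z_map" (384x512 float32, m along the optical axis (not along the pixel's ray), 0 where there is no reading), "fx", "fy", "cx", "cy" (pixels), "distortion" ([k1, k2, p1, p2, k3] as OpenCV has them; the pictures are not rectified), "R" (3x3) and "t" (3): a world point X has camera coordinates R X + t. Camera axes: x right, y down, z forward; pixel columns grow to the right and rows downward; lengths in m; the calibration is good to about 2 mm. A picture is of the moment at which its call begins.
- robot.close_job(): hands the job in; it is judged then, once.
The state is a dict: "clock": time; "joint_pos": joint angles; "dq": joint speeds; "tau": joint torques, N m; "eef_pos": TCP position; "tool_rot": TCP orientation; "force": force on the tool from outside, world axes, zero at the start; "torque": the same for the moment, N m; "opening": finger opening in m; "gripper_force": force on a finger pad.
Only numpy, scipy, OpenCV 4.12 (cv2) and the standard library are available. Lean on these libraries where they do the work, as an engineer would, in place of code of your own. Each camera call takes 0.05 s, during which the arm holds its last target. There are 200 camera calls.

## Working session

There is one attempt and no reset: what is moved stays moved. The work goes in short steps, Python scripts to look and compute and a tool call to move; the robot and the scene stay as the last step left them, time stands still between calls to the robot, and variables do not carry over. Pictures are saved under pics/ and viewed, at most 10 in all, crops included, and the job is handed in when it is done.

Besides the shell and the picture viewer there is one more tool, called as name(argument=value, ...) on one line, values as JSON. move_arm: Moves the arm, as the interface text tells. Its arguments: {"type":"object","properties":{"plan":{"type":"array"},"force":{"type":"number"}},"required":["plan"]}

```bash
mkdir -p pics; ls; cat > h.py <<'E'
import numpy as np, cv2
from plant import robot, vision
def cap(n):
    d=vision.get_image(n); return d
def K(d): return np.array([[d['fx'],0,d['cx']],[0,d['fy'],d['cy']],[0,0,1]],float)
def cloud(d):
    h,w=d['z_map'].shape
    u,v=np.meshgrid(np.arange(w),np.arange(h))
    p=cv2.undistortPoints(np.stack([u,v],-1).reshape(-1,1,2).astype(np.float64),K(d),np.array(d['distortion'],float)).reshape(h,w,2)
    z=d['z_map'].astype(float)
    c=np.dstack([p*z[...,None],z])
    X=(c-np.array(d['t']))@np.array(d['R'])
    X[z==0]=np.nan
    return X
def rays(d,pts,z):
    p=cv2.undistortPoints(np.array(pts,float).reshape(-1,1,2),K(d),np.array(d['distortion'],float)).reshape(-1,2)
    R=np.array(d['R']);t=np.array(d['t']);C=-R.T@t
    r=np.c_[p,np.ones(len(p))]@R
    return C+r*((z-C[2])/r[:,2])[:,None]
E
python3 - <<'E'
from h import *
import pickle
for n in('scene','top'):
    d=cap(n); cv2.imwrite(f'pics/{n}0.png',cv2.resize(d['frame'][...,::-1],(768,576)))
    pickle.dump({k:d[k] for k in d},open(n+'0.pkl','wb'))
s=robot.get_state();print(s)
E
```

```text
pics
{'clock': 0.1, 'joint_pos': array([ 1.08120935e+00,  2.59247663e-01,  1.53596251e+00, -1.46947736e-05,
        1.34799053e+00, -2.02784930e-01]), 'dq': array([-4.72485167e-05, -6.98622163e-04, -4.04480566e-03,  2.34059005e-04,
        1.64051748e-03,  1.45037050e-03]), 'tau': array([ 2.34418061e-03, -4.38204324e+01, -2.84646088e+01,  7.19000003e-02,
        3.60730186e-02, -3.57902900e-05]), 'eef_pos': array([0.15534541, 0.52713573, 0.23991736]), 'tool_rot': array([ 1.42908390e-01,  9.89735594e-01, -7.58757032e-04, -2.66076634e-04]), 'force': array([-0.06382743,  1.15220003,  0.04894218]), 'torque': array([ 0.01045787,  0.03219615, -0.02585252]), 'gripper_force': 0.0, 'opening': 0.09297097559515885}
```

View pics/top0.png

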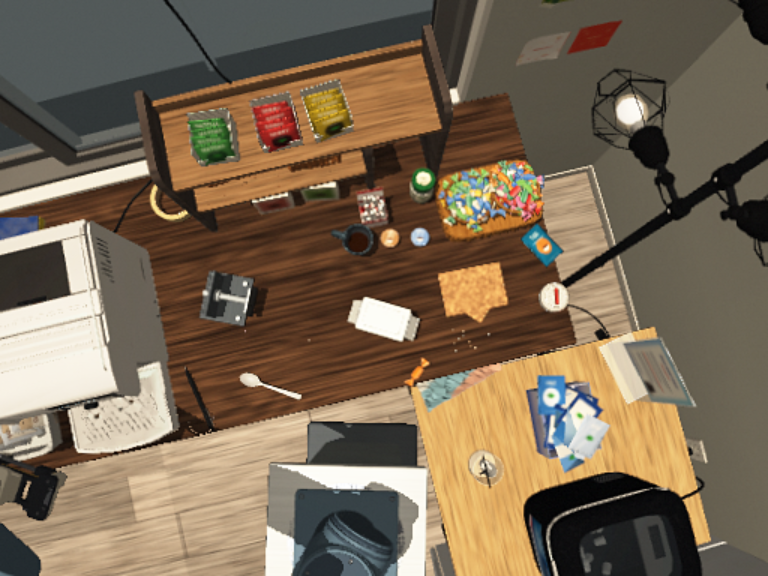

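View pics/scene0.png

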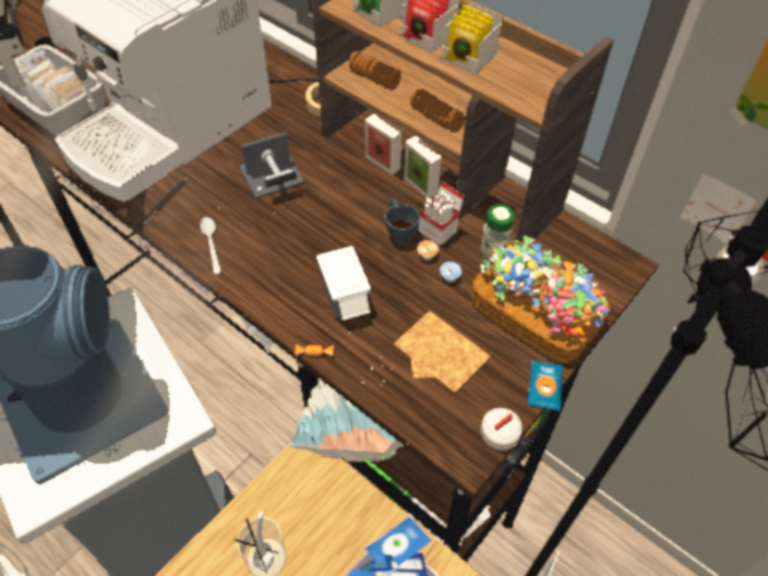

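The top view shows the stand at about (228,298), the box at (384,319), the mat at (475,292) with its nib at (480,320) pointing down, mug (357,240), pods (390,238) and (420,237), sachet (543,245) and timer (554,297). The scene view shows the same layout, with the stand at (270,165) and the box at (345,283).

```bash
python3 - <<'E'
from h import *
import pickle
t=pickle.load(open('top0.pkl','rb'));s=pickle.load(open('scene0.pkl','rb'))
def crop(d,x,y,w,h,W,H): return cv2.resize(d['frame'][y:y+h,x:x+w,::-1],(W,H),interpolation=cv2.INTER_CUBIC)
a=np.hstack([crop(t,125,170,60,60,390,290*1),crop(t,225,185,60,45,400,290)])
b=np.hstack([crop(s,150,80,60,60,390,300),crop(s,200,155,60,60,400,300)])
cv2.imwrite('pics/crops.png',np.vstack([a,b]))
X=cloud(t);Y=cloud(s)
def f(X,u,v): return X[int(v/1.5),int(u/1.5)].round(3)
for n,u,v in[('stand',228,298),('box',384,319),('matc',475,292),('nib',480,318),('mug',357,240),('pod1',390,238),('pod2',420,237),('sach',543,245),('timer',554,297),('tablefront',210,430),('tbl',560,340),('shelf',200,225),('coffee',165,400)]: print(n,f(X,u,v))
for n,u,v in[('box',345,265),('matc',440,350),('timer',502,428)]: print('scene',n,f(Y,u,v))
for nm,M in(('t',X),('s',Y)):
  m=(M[...,2]>.055)&(M[...,2]<.08)&(abs(M[...,0]-f(X,384,319)[0])<.09)&(abs(M[...,1]-f(X,384,319)[1])<.09)
  p=M[m];r=cv2.minAreaRect(p[:,:2].astype(np.float32)*1000);print(nm,len(p),np.median(p,0),r,p[:,2].max())
# mat colour mask
hsv=cv2.cvtColor(t['frame'],cv2.COLOR_RGB2HSV)
sub=np.zeros(hsv.shape[:2],bool);sub[170:220,285:345]=1
m=(sub&(hsv[...,2]>150)&(hsv[...,1]>60)).astype(np.uint8)
m=cv2.morphologyEx(m,cv2.MORPH_OPEN,np.ones((3,3)))
c=max(cv2.findContours(m,0,2)[0],key=cv2.contourArea)[:,0]
P=rays(t,c,0.004);print('mat hull',P[:,:2].min(0),P[:,:2].max(0))
ap=cv2.approxPolyDP((P[:,:2]*1000).astype(np.float32),5,True);print(ap[:,0])
print(cv2.minAreaRect((P[:,:2]*1000).astype(np.float32)))
E
```

```text
stand [0.478 0.245 0.052]
box [ 0.443 -0.066  0.068]
matc [ 0.508 -0.249  0.004]
nib [ 0.453 -0.262  0.004]
mug [ 0.606 -0.006  0.013]
pod1 [ 0.613 -0.074  0.02 ]
pod2 [ 0.614 -0.135  0.022]
sach [ 0.608 -0.392  0.009]
timer [ 0.496 -0.407  0.031]
tablefront [ 0.214  0.281 -0.001]
tbl [ 0.413 -0.427  0.003]
shelf [0.633 0.326 0.002]
coffee [0.273 0.36  0.048]
scene box [ 0.45  -0.059  0.075]
scene matc [ 0.511 -0.245  0.004]
scene timer [ 0.493 -0.415  0.031]
t 759 [ 0.44269707 -0.06199158  0.06654158] ((443.6114501953125, -61.404136657714844), (107.29801940917969, 64.34888458251953), 74.87871551513672) 0.0766251019008305
s 890 [ 0.4386539  -0.06953187  0.06779147] ((440.7413024902344, -65.55421447753906), (106.91631317138672, 64.07452392578125), 74.92996978759766) 0.07523991186795874
mat hull [ 0.44922722 -0.31439382] [ 0.56863956 -0.17432682]
[[ 568.6396  -298.60464]
 [ 543.4058  -174.32683]
 [ 456.99042 -191.00525]
 [ 464.1126  -230.94894]
 [ 449.22723 -252.67982]
 [ 449.51617 -265.0187 ]
 [ 474.56076 -280.30704]
 [ 484.6709  -314.39383]]
((503.00390625, -247.88148498535156), (111.8860092163086, 131.1531524658203), 12.657443046569824)
```

View pics/crops.png

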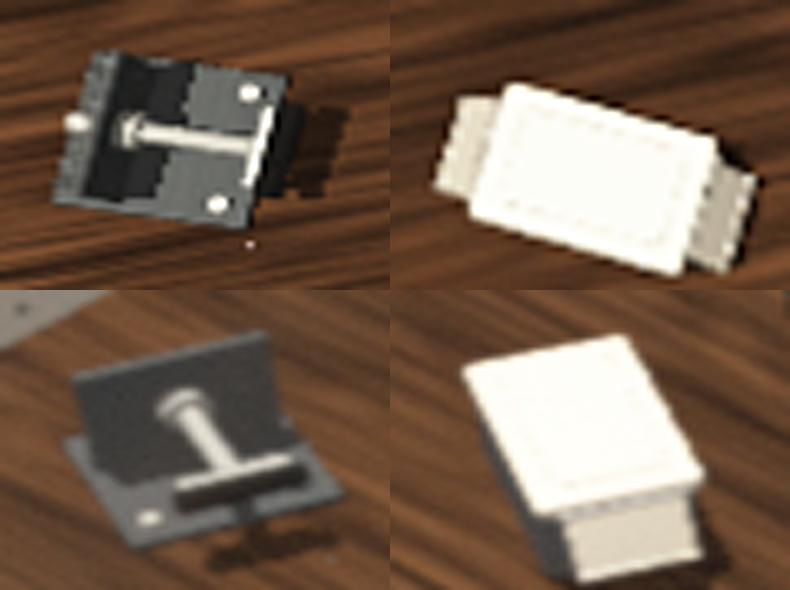

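The crops show the stand's bar facing world -y (to the right in the top view). The box's two clips stand out at its ends, and no label shows clearly on the visible side. Next I fit the poses precisely.

```bash
python3 - <<'E'
from h import *
import pickle
t=pickle.load(open('top0.pkl','rb'));s=pickle.load(open('scene0.pkl','rb'))
def proj(d,P): return cv2.projectPoints(np.array(P,float).reshape(-1,1,3),cv2.Rodrigues(np.array(d['R'],float))[0],np.array(d['t'],float),K(d),np.array(d['distortion'],float))[0][:,0]
for d in(t,s): print('cam',-np.array(d['R']).T@d['t'])
# lid fit
for n,d in(('t',t),('s',s)):
  M=cloud(d)
  h=cv2.cvtColor(d['frame'],cv2.COLOR_RGB2HSV)
  m=(M[...,2]>.062)&(M[...,2]<.08)&(np.hypot(M[...,0]-.443,M[...,1]+.063)<.08)
  p=M[m];r=cv2.minAreaRect((p[:,:2]*1000).astype(np.float32));print(n,len(p),r,np.median(p[:,2]))
  # via colour
  c=proj(d,[[.443,-.063,.068]])[0];
  g=(d['frame'].min(2)>215);g2=np.zeros_like(g);g2[int(c[1])-40:int(c[1])+40,int(c[0])-40:int(c[0])+40]=1
  k=cv2.morphologyEx((g&g2).astype(np.uint8),cv2.MORPH_OPEN,np.ones((3,3)))
  c=max(cv2.findContours(k,0,1)[0],key=cv2.contourArea)[:,0]
  P=rays(d,c,.068)[:,:2]*1000;print(' col',cv2.minAreaRect(P.astype(np.float32)))
  # sides: label check
  a=np.radians(74.9);ax=np.array([np.cos(a),np.sin(a)]);nx=np.array([np.sin(a),-np.cos(a)]);C=np.array([.442,-.064])
  for sg in(1,-1):
    q=[[*(C+sg*.0305*nx+l*ax),z] for l in(-.02,0,.02) for z in(.025,.038)]
    uv=proj(d,q).round().astype(int);print(' side',sg,[d['frame'][v,u].tolist() for u,v in uv])
  # stand
  m=(M[...,2]>.066)&(M[...,2]<.085)&(np.hypot(M[...,0]-.478,M[...,1]-.25)<.1)
  print(' back',cv2.minAreaRect((M[m][:,:2]*1000).astype(np.float32)),m.sum())
  m=(M[...,2]>.03)&(M[...,2]<.056)&(np.hypot(M[...,0]-.478,M[...,1]-.25)<.1)
  v=np.argwhere(m)
  print(' mid'); 
  P=M[m]; o=np.argsort(P[:,1]); print(P[o[:60:3]].round(3).tolist())
print('base corners',rays(t,[[169.2,184.9],[163,217.2]],.006).round(4))
E
```

```text
cam [ 0.34049921 -0.06880459  1.36090969]
cam [ 0.06374844 -0.71478806  1.03391862]
t 676 ((443.3978576660156, -61.5108757019043), (96.48890686035156, 63.99217987060547), 74.87869262695312) 0.06704080315831351
 col ((442.58917236328125, -62.51770782470703), (95.58740997314453, 61.4266357421875), 75.30656433105469)
 side 1 [[255, 254, 248], [255, 255, 251], [254, 254, 248], [255, 255, 252], [255, 255, 249], [255, 255, 250]]
 side -1 [[169, 153, 130], [169, 153, 130], [202, 192, 167], [202, 192, 167], [199, 187, 164], [199, 187, 164]]
 back ((484.29193115234375, 277.5138244628906), (7.684399127960205, 87.55232238769531), 81.1139144897461) 90
 mid
[[0.5, 0.189, 0.051], [0.495, 0.19, 0.047], [0.488, 0.191, 0.051], [0.491, 0.192, 0.049], [0.486, 0.192, 0.045], [0.48, 0.193, 0.043], [0.473, 0.194, 0.051], [0.485, 0.194, 0.051], [0.476, 0.195, 0.048], [0.482, 0.195, 0.047], [0.497, 0.195, 0.05], [0.464, 0.196, 0.05], [0.447, 0.197, 0.045], [0.482, 0.197, 0.052], [0.459, 0.197, 0.046], [0.485, 0.197, 0.05], [0.471, 0.198, 0.044], [0.5, 0.199, 0.048], [0.446, 0.199, 0.047], [0.479, 0.2, 0.053
[... 375 characters left out ...]
74, 71], [79, 70, 65], [93, 87, 82], [82, 73, 68], [106, 100, 92]]
 back ((482.0562744140625, 275.5997314453125), (14.317930221557617, 89.43571472167969), 79.63099670410156) 154
 mid
[[0.495, 0.188, 0.05], [0.477, 0.191, 0.05], [0.487, 0.191, 0.048], [0.498, 0.192, 0.053], [0.497, 0.193, 0.049], [0.491, 0.193, 0.052], [0.488, 0.193, 0.05], [0.485, 0.194, 0.047], [0.457, 0.194, 0.054], [0.466, 0.194, 0.049], [0.479, 0.194, 0.049], [0.486, 0.195, 0.05], [0.483, 0.195, 0.047], [0.457, 0.195, 0.045], [0.474, 0.196, 0.048], [0.471, 0.197, 0.049], [0.47, 0.197, 0.041], [0.484, 0.197, 0.052], [0.482, 0.197, 0.054], [0.472, 0.198, 0.051]]
base corners [[0.5244 0.2045 0.006 ]
 [0.4243 0.2186 0.006 ]]
```

The label is not on the near side, so it is probably on the far side; I'll check this after lifting. Next I build a small planner and check clearance along the first path.

```bash
cat > p.py <<'E'
import sys
from h import *
from scipy.spatial.transform import Rotation as Ro
def pose(x,y,z,psi):   # tool down, tool y at angle psi deg
    a=np.radians(psi); ty=np.array([np.cos(a),np.sin(a),0]);tz=np.array([0,0,-1.]);tx=np.cross(ty,tz)
    return np.array([x,y,z]),np.c_[tx,ty,tz]
def cur(s): 
    R=Ro.from_quat(s['tool_rot']).as_matrix(); return R,np.degrees(np.arctan2(R[1,1],R[0,1]))
def plan(cp,cpsi,targets,grip):
    """targets: (x,y,z,psi,n rows); uses exact down pose"""
    p=np.array(cp,float);psi=cpsi;rows=[]
    for x,y,z,ps,n in targets:
        p0=p.copy();q0=psi
        for i in range(n):
            f=(i+1)/n
            g=p0+(np.array([x,y,z])-p0)*f; gp=q0+(ps-q0)*f
            _,R=pose(0,0,0,psi); d=(R.T@(g-p)*100).round(2); r=round(psi-gp,1)  # tool z down: +rot = psi decreases
            rows.append([*d.tolist(),0,0,r,grip]); p=p+R@d/100; psi-=r
    for i in range(0,len(rows),10): print(str([v if v else 0 for r in rows[i:i+10] for v in r]).replace(' ',''),len(rows[i:i+10]))
    return p,psi
E
python3 - <<'E'
from p import *
import pickle
X=np.concatenate([cloud(pickle.load(open(n+'0.pkl','rb'))).reshape(-1,3) for n in('top','scene')])
X=X[np.isfinite(X).all(1)]
for f in np.linspace(0,1,7):
  c=np.array([.156,.528])+f*np.array([.286,-.591]); m=np.hypot(*(X[:,:2]-c).T)<.13; print(c.round(2),np.sort(X[m,2])[-5].round(3) if m.sum()>5 else None)
m=(X[:,2]>.15)&(X[:,0]>.2)&(X[:,0]<.75)&(abs(X[:,1])<.5); 
for y in np.arange(-.4,.5,.1):
  q=X[m&(abs(X[:,1]-y)<.05)]; print(y.round(1),len(q),q[:,0].min().round(3) if len(q) else None)
s=robot.get_state();R,ps=cur(s);print(s['eef_pos'],ps)
plan([.156,.528,.241],ps,[(.4423,-.0627,.17,-14.9,14),(.4423,-.0627,.10,-14.9,6)],-1)
E
```

```text
[0.16 0.53] 0.395
[0.2  0.43] 0.653
[0.25 0.33] 0.647
[0.3  0.23] 0.308
[0.35 0.13] 0.054
[0.39 0.04] 0.075
[ 0.44 -0.06] 0.075
-0.4 3 0.748
-0.3 0 None
-0.2 723 0.738
-0.1 848 0.713
-0.0 3936 0.686
0.1 4481 0.66
0.2 4503 0.621
0.3 3652 0.616
0.4 11532 0.26
[0.15534541 0.52713573 0.23991736] 73.56765385920428
[-3.16,-3.47,0.51,0,0,np.float64(6.3),-1,-3.51,-3.1,0.5,0,0,np.float64(6.3),-1,-3.84,-2.7,0.51,0,0,np.float64(6.4),-1,-4.11,-2.25,0.51,0,0,np.float64(6.3),-1,-4.33,-1.79,0.51,0,0,np.float64(6.3),-1,-4.51,-1.3,0.5,0,0,np.float64(6.3),-1,-4.62,-0.8,0.51,0,0,np.float64(6.3),-1,-4.68,-0.28,0.51,0,0,np.float64(6.4),-1,-4.68,0.23,0.5,0,0,np.float64(6.3),-1,-4.63,0.75,0.51,0,0,np.float64(6.3),-1] 10
[-4.52,1.25,0.51,0,0,np.float64(6.3),-1,-4.35,1.74,0.51,0,0,np.float64(6.3),-1,-4.14,2.21,0.5,0,0,np.float64(6.3),-1,-3.87,2.65,0.51,0,0,np.float64(6.4),-1,0,0,1.17,0,0,0,-1,0,0,1.16,0,0,0,-1,0,0,1.17,0,0,0,-1,0,0,1.17,0,0,0,-1,0,0,1.16,0,0,0,-1,0,0,1.17,0,0,0,-1] 10
```

```bash
python3 - <<'E'
from p import *
import pickle
T=cloud(pickle.load(open('top0.pkl','rb')));S=cloud(pickle.load(open('scene0.pkl','rb')))
X=np.concatenate([T.reshape(-1,3),S.reshape(-1,3)]);X=X[np.isfinite(X).all(1)]
for lo,hi in((.03,.15),(.15,1)):
  for x in np.arange(.0,.6,.05):
    q=X[(X[:,2]>lo)&(X[:,2]<hi)&(abs(X[:,0]-x)<.025)&(X[:,1]>.1)&(X[:,1]<.9)]
    print(lo,x.round(2),len(q),q[:,1].min().round(3) if len(q) else None)
plan([.156,.528,.241],73.57,[(.19,.37,.241,60,4),(.24,.22,.23,40,4),(.4423,-.0627,.17,-14.9,7),(.4423,-.0627,.10,-14.9,5)],-1)
E
```

```text
0.03 0.0 0 None
0.03 0.05 0 None
0.03 0.1 6 0.722
0.03 0.15 832 0.429
0.03 0.2 3234 0.337
0.03 0.25 2696 0.342
0.03 0.3 1536 0.355
0.03 0.35 1003 0.366
0.03 0.4 750 0.374
0.03 0.45 1191 0.189
0.03 0.5 1285 0.188
0.03 0.55 688 0.267
0.15 0.0 0 None
0.15 0.05 0 None
0.15 0.1 655 0.309
0.15 0.15 1660 0.342
0.15 0.2 228 0.465
0.15 0.25 1695 0.408
0.15 0.3 3493 0.35
0.15 0.35 3389 0.359
0.15 0.4 3070 0.373
0.15 0.45 2706 0.385
0.15 0.5 2375 0.398
0.15 0.55 1695 0.414
[-1.93,-3.55,0,0,0,3.4,-1,-2.14,-3.43,0,0,0,3.4,-1,-2.34,-3.29,0,0,0,3.4,-1,-2.53,-3.15,0,0,0,3.4,-1,-2.96,-2.62,0.28,0,0,5.0,-1,-3.18,-2.35,0.27,0,0,5.0,-1,-3.37,-2.07,0.27,0,0,5.0,-1,-3.53,-1.77,0.28,0,0,5.0,-1,-4.95,-0.38,0.86,0,0,7.8,-1,-4.96,0.3,0.85,0,0,7.9,-1] 10
[-4.87,0.97,0.86,0,0,7.8,-1,-4.69,1.63,0.86,0,0,7.9,-1,-4.43,2.26,0.86,0,0,7.8,-1,-4.07,2.83,0.85,0,0,7.8,-1,-3.66,3.36,0.86,0,0,7.9,-1,0,0,1.4,0,0,0,-1,0,0,1.4,0,0,0,-1,0,0,1.4,0,0,0,-1,0,0,1.4,0,0,0,-1,0,0,1.4,0,0,0,-1] 10
```

```bash
python3 - <<'E'
from p import *
plan([.156,.528,.241],73.6,[(.18,.32,.241,73.6,5),(.24,.18,.23,45,4),(.4423,-.0627,.17,-14.9,7),(.4423,-.0627,.10,-14.9,4)],-1)
E
```

```text
[-1.64,-3.86,0,0,0,0,-1,-1.63,-3.85,0,0,0,0,-1,-1.64,-3.86,0,0,0,0,-1,-1.63,-3.85,0,0,0,0,-1,-1.64,-3.86,0,0,0,0,-1,-2.43,-2.93,0.28,0,0,7.2,-1,-2.77,-2.61,0.27,0,0,7.1,-1,-3.08,-2.24,0.27,0,0,7.1,-1,-3.33,-1.85,0.28,0,0,7.2,-1,-4.49,-0.41,0.86,0,0,8.6,-1] 10
[-4.51,0.27,0.85,0,0,8.5,-1,-4.41,0.93,0.86,0,0,8.6,-1,-4.23,1.58,0.86,0,0,8.5,-1,-3.95,2.19,0.86,0,0,8.6,-1,-3.57,2.76,0.85,0,0,8.5,-1,-3.13,3.25,0.86,0,0,8.6,-1,0,0,1.75,0,0,0,-1,0,0,1.75,0,0,0,-1,0,0,1.75,0,0,0,-1,0,0,1.75,0,0,0,-1] 10
```

move_arm(plan=[-1.64,-3.86,0,0,0,0,-1,-1.63,-3.85,0,0,0,0,-1,-1.64,-3.86,0,0,0,0,-1,-1.63,-3.85,0,0,0,0,-1,-1.64,-3.86,0,0,0,0,-1,-2.43,-2.93,0.28,0,0,7.2,-1,-2.77,-2.61,0.27,0,0,7.1,-1,-3.08,-2.24,0.27,0,0,7.1,-1,-3.33,-1.85,0.28,0,0,7.2,-1,-4.49,-0.41,0.86,0,0,8.6,-1], force=45)

```text
clock: 1.35
eef_pos: [0.2682, 0.1438, 0.2211]
tool_rot: [0.453, 0.892, 0.0, 0.0]
force: [1.3, 0.6, 0.1]
opening: 0.0928
gripper_force: 0.0
```

move_arm(plan=[-4.51,0.27,0.85,0,0,8.5,-1,-4.41,0.93,0.86,0,0,8.6,-1,-4.23,1.58,0.86,0,0,8.5,-1,-3.95,2.19,0.86,0,0,8.6,-1,-3.57,2.76,0.85,0,0,8.5,-1,-3.13,3.25,0.86,0,0,8.6,-1,0,0,1,0,0,0,-1,0,0,0,0,0,0,-1,0,0,0,0,0,0,-1,0,0,0,0,0,0,-1])

```text
clock: 2.6
eef_pos: [0.4413, -0.0626, 0.1602]
tool_rot: [0.793, 0.61, 0.0, 0.0]
force: [0.3, 1.1, -0.2]
opening: 0.0927
gripper_force: 0.0
```

move_arm(plan=[0,0.1,2,0,0,0,-1,0,0,2,0,0,0,-1,0,0,2,0,0,0,-1,0,0,2,0,0,0,-1,0,0,2,0,0,0,-1,0,0,1.5,0,0,0,-1,0,0,0.9,0,0,0,-1,0,0,0,0,0,0,-1,0,0,0,0,0,0,1,0,0,0,0,0,0,1])

```text
clock: 3.85
eef_pos: [0.4429, -0.0637, 0.0362]
tool_rot: [0.793, 0.609, 0.0, 0.001]
force: [-0.0, 0.4, -1.0]
opening: 0.0775
gripper_force: 0.0
```

move_arm(plan=[0,0,0,0,0,0,1,0,0,0,0,0,0,1,0,0,0,0,0,0,1,0,0,0,0,0,0,1,0,0,0,0,0,0,1,0,0,0,0,0,0,1,0,0,0,0,0,0,1,0,0,-0.1,0,0,0,1,0,0,-0.1,0,0,0,1,0,0,0,0,0,0,1])

```text
clock: 5.1
eef_pos: [0.4423, -0.0635, 0.0374]
tool_rot: [0.793, 0.609, -0.0, -0.0]
force: [-0.3, -0.2, -4.2]
opening: 0.0635
gripper_force: 45.0
```

move_arm(plan=[0,0,0,0,0,0,0.2,0,0,0,0,0,0,0.2,0,0,0.4,0,0,0,0.2,0,0,0.4,0,0,0,0.2,0,0,0.2,0,0,0,0.2,0,0,0,0,0,0,1,0,0,0,0,0,0,1,0,0,0,0,0,0,1,0,0,0,0,0,0,1,0,0,0,0,0,0,1])

```text
clock: 6.35
eef_pos: [0.4429, -0.0639, 0.0322]
tool_rot: [0.793, 0.61, 0.0, 0.001]
force: [-16.3, 4.5, 56.3]
opening: 0.0636
gripper_force: 45.0
```

move_arm(plan=[0,0,-0.4,0,0,0,1,0,0,-0.3,0,0,0,1,0,0,0,0,0,0,-0.8,0,0,0,0,0,0,-0.8,0,0,0,0,0,0,-0.8,0,0,0,0,0,0,-0.8,0,0,0.2,0,0,0,-0.8,0,0,0,0,0,0,-0.8,0,0,0,0,0,0,-0.8,0,0,0,0,0,0,-0.8])

```text
clock: 7.6
eef_pos: [0.4425, -0.0636, 0.0327]
tool_rot: [0.793, 0.609, 0.0, -0.0]
force: [-0.2, 0.1, -0.3]
opening: 0.0839
gripper_force: 0.0
```

```bash
python3 - <<'E'
from p import *
d=cap('scene');t=cap('top')
print(robot.get_state()['eef_pos'])
a=cv2.resize(d['frame'][140:235,190:300,::-1],(400,345),interpolation=cv2.INTER_CUBIC)
b=cv2.resize(t['frame'][165:260,200:310,::-1],(400,345),interpolation=cv2.INTER_CUBIC)
cv2.imwrite('pics/g1.png',np.hstack([a,b]))
E
```

```text
[ 0.44252045 -0.06357333  0.03269614]
```

View pics/g1.png

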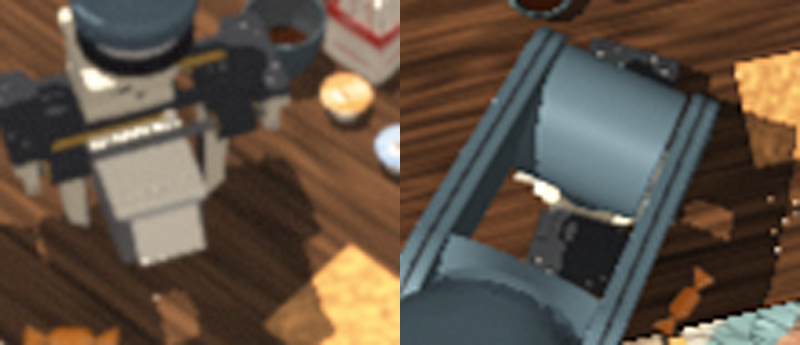

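The scene crop shows the box standing upright between the open fingers, at about (150,210) in the crop; the clip still stands out. I'll grip a little lower.

move_arm(plan=[0,0,0.3,0,0,0,-0.8,0,0,0.1,0,0,0,-0.8,0,0,0,0,0,0,1,0,0,0,0,0,0,1,0,0,0,0,0,0,1,0,0,0,0,0,0,1,0,0,0,0,0,0,1,0,0,-0.1,0,0,0,1,0,0,0,0,0,0,1,0,0,0,0,0,0,1])

```text
clock: 8.95
eef_pos: [0.4422, -0.0634, 0.0295]
tool_rot: [0.793, 0.609, -0.0, -0.0]
force: [0.8, -0.7, -3.1]
opening: 0.0636
gripper_force: 45.0
```

```bash
python3 - <<'E'
from p import *
s=robot.get_state();R,ps=cur(s);print(s['eef_pos'],ps)
plan(s['eef_pos'],ps,[(.4422,-.0634,.15,ps,3),(.4579,.1027,.16,171.5,20),(.4579,.1027,.16,171.5,7)],1)
E
```

```text
[ 0.44215319 -0.0634296   0.0294636 ] -14.929782816201985
[0,0,-4.02,0,0,0,1,0,0,-4.02,0,0,0,1,0,0,-4.01,0,0,0,1,0.82,-0.14,-0.05,0,0,np.float64(-9.3),1,0.84,0,-0.05,0,0,np.float64(-9.3),1,0.82,0.13,-0.05,0,0,np.float64(-9.4),1,0.79,0.27,-0.05,0,0,np.float64(-9.3),1,0.74,0.38,-0.05,0,0,np.float64(-9.3),1,0.67,0.51,-0.05,0,0,np.float64(-9.3),1,0.57,0.6,-0.05,0,0,np.float64(-9.4),1] 10
[0.47,0.69,-0.05,0,0,np.float64(-9.3),1,0.35,0.76,-0.05,0,0,np.float64(-9.3),1,0.23,0.8,-0.05,0,0,np.float64(-9.3),1,0.09,0.83,-0.05,0,0,np.float64(-9.3),1,-0.05,0.83,-0.05,0,0,np.float64(-9.4),1,-0.18,0.82,-0.05,0,0,np.float64(-9.3),1,-0.3,0.78,-0.05,0,0,np.float64(-9.3),1,-0.43,0.71,-0.05,0,0,np.float64(-9.3),1,-0.54,0.64,-0.05,0,0,np.float64(-9.3),1,-0.64,0.54,-0.05,0,0,np.float64(-9.4),1] 10
[-0.71,0.43,-0.05,0,0,np.float64(-9.3),1,-0.78,0.31,-0.05,0,0,np.float64(-9.3),1,-0.81,0.18,-0.05,0,0,np.float64(-9.3),1,0,0,0,0,0,0,1,0,0,0,0,0,0,1,0,0,0,0,0,0,1,0,0,0,0,0,0,1,0,0,0,0,0,0,1,0,0,0,0,0,0,1,0,0,0,0,0,0,1] 10
```

move_arm(plan=[0,0,-4,0,0,0,1,0,0,-4,0,0,0,1,0,0,-4,0,0,0,1,0.82,-0.14,-0.05,0,0,-9.3,1,0.84,0,-0.05,0,0,-9.3,1,0.82,0.13,-0.05,0,0,-9.4,1,0.79,0.27,-0.05,0,0,-9.3,1,0.74,0.38,-0.05,0,0,-9.3,1,0.67,0.51,-0.05,0,0,-9.3,1,0.57,0.6,-0.05,0,0,-9.4,1])

```text
clock: 10.2
eef_pos: [0.4476, -0.0051, 0.1529]
tool_rot: [0.336, 0.942, -0.0, -0.0]
force: [0.7, 0.1, -2.7]
opening: 0.0635
gripper_force: 45.0
```

move_arm(plan=[0.47,0.69,-0.05,0,0,-9.3,1,0.35,0.76,-0.05,0,0,-9.3,1,0.23,0.8,-0.05,0,0,-9.3,1,0.09,0.83,-0.05,0,0,-9.3,1,-0.05,0.83,-0.05,0,0,-9.4,1,-0.18,0.82,-0.05,0,0,-9.3,1,-0.3,0.78,-0.05,0,0,-9.3,1,-0.43,0.71,-0.05,0,0,-9.3,1,-0.54,0.64,-0.05,0,0,-9.3,1,-0.64,0.54,-0.05,0,0,-9.4,1])

```text
clock: 11.45
eef_pos: [0.4554, 0.078, 0.1579]
tool_rot: [-0.453, 0.891, 0.0, -0.0]
force: [1.1, -0.0, -3.4]
opening: 0.0638
gripper_force: 45.0
```

move_arm(plan=[-0.71,0.43,-0.05,0,0,-9.3,1,-0.78,0.31,-0.05,0,0,-9.3,1,-0.81,0.18,-0.05,0,0,-9.3,1,0,0,1.5,0,0,0,1,0,0,1.5,0,0,0,1,0,0,1.5,0,0,0,1,0,0,1.5,0,0,0,1,0,0,0.5,0,0,0,1,0,0,0,0,0,0,1,0,0,0,0,0,0,1])

```text
clock: 12.7
eef_pos: [0.4585, 0.1025, 0.095]
tool_rot: [-0.652, 0.758, -0.0, 0.0]
force: [-0.9, 0.2, -2.1]
opening: 0.0638
gripper_force: 45.0
```

```bash
python3 - <<'E'
from p import *
d=cap('scene')
s=robot.get_state();print(s['eef_pos'],cur(s)[1],s['joint_pos'],s['force'],s['opening'])
cv2.imwrite('pics/g2.png',cv2.resize(d['frame'][70:220,130:310,::-1],(720,600),interpolation=cv2.INTER_CUBIC))
E
```

```text
[0.45861925 0.10250955 0.09510229] 171.43415344894325 [-1.81061355e-02  2.73756632e-01  1.91634233e+00 -1.38514095e-05
  9.50467578e-01 -3.01018858e+00] [ 0.31578052 -0.40057797 -3.46686331] 0.06339718167044879
```

View pics/g2.png

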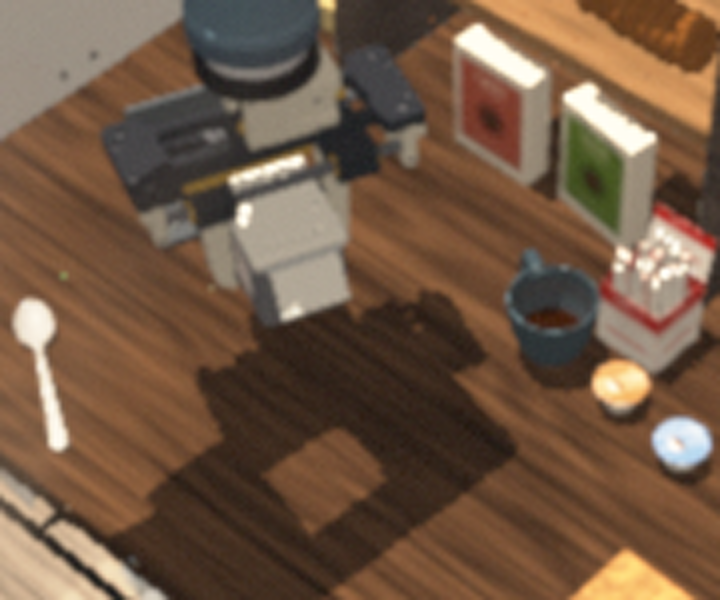

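The scene crop shows the box held at (290,250) with the clip toward the camera still standing out. The label can't be judged at this grazing angle, so I'll check it during the half turn. Lowering to pressing height.

move_arm(plan=[0,0,1.2,0,0,0,1,0,0,1.2,0,0,0,1,0,0,1.2,0,0,0,1,0,0,1.2,0,0,0,1,0,0,0.85,0,0,0,1,-0.4,0,0,0,0,0,1,-0.4,0,0,0,0,0,1,-0.4,0,0,0,0,0,1,-0.3,0,0,0,0,0,1,0,0,0,0,0,0,1])

```text
clock: 14.0
eef_pos: [0.4606, 0.1177, 0.0384]
tool_rot: [-0.653, 0.758, -0.0, 0.0]
force: [-0.5, -0.6, -2.7]
opening: 0.0633
gripper_force: 45.0
```

move_arm(plan=[-0.1,0,0,0,0,0,1,-0.1,0,0,0,0,0,1,-0.1,0,0,0,0,0,1,-0.1,0,0,0,0,0,1,-0.1,0,0,0,0,0,1,-0.1,0,0,0,0,0,1,-0.1,0,0,0,0,0,1,0,0,0,0,0,0,1,0,0,0,0,0,0,1,0,0,0,0,0,0,1])

```text
clock: 15.25
eef_pos: [0.4614, 0.1243, 0.0381]
tool_rot: [-0.653, 0.758, 0.0, -0.0]
force: [0.2, 0.4, -4.5]
opening: 0.063
gripper_force: 45.0
```

move_arm(plan=[-0.1,0,0,0,0,0,1,-0.1,0,0,0,0,0,1,-0.1,0,0,0,0,0,1,-0.1,0,0,0,0,0,1,-0.1,0,0,0,0,0,1,0,0,0,0,0,0,1,0,0,0,0,0,0,1,0,0,0,0,0,0,1,0,0,0,0,0,0,1,0,0,0,0,0,0,1])

```text
clock: 16.5
eef_pos: [0.462, 0.1293, 0.0381]
tool_rot: [-0.653, 0.758, 0.0, -0.0]
force: [-1.7, -3.4, -4.2]
opening: 0.0636
gripper_force: 45.0
```

move_arm(plan=[-0.1,0,0,0,0,0,1,-0.1,0,0,0,0,0,1,-0.1,0,0,0,0,0,1,-0.1,0,0,0,0,0,1,-0.1,0,0,0,0,0,1,-0.1,0,0,0,0,0,1,0,0,0,0,0,0,1,0,0,0,0,0,0,1,0,0,0,0,0,0,1,0,0,0,0,0,0,1])

```text
clock: 17.75
eef_pos: [0.4632, 0.1353, 0.0382]
tool_rot: [-0.653, 0.758, -0.0, 0.0]
force: [-0.0, -2.0, -3.6]
opening: 0.0635
gripper_force: 45.0
```

move_arm(plan=[-0.1,0,0,0,0,0,1,-0.1,0,0,0,0,0,1,-0.1,0,0,0,0,0,1,-0.1,0,0,0,0,0,1,0,0,0,0,0,0,1,0,0,0,0,0,0,1,0,0,0,0,0,0,1,0,0,0,0,0,0,1,0,0,0,0,0,0,1,0,0,0,0,0,0,1])

```text
clock: 19.0
eef_pos: [0.4636, 0.1392, 0.0381]
tool_rot: [-0.653, 0.758, 0.0, -0.0]
force: [-0.7, -2.2, -3.6]
opening: 0.0636
gripper_force: 45.0
```

move_arm(plan=[-0.1,0,0,0,0,0,1,-0.1,0,0,0,0,0,1,-0.1,0,0,0,0,0,1,0,0,0,0,0,0,1,0,0,0,0,0,0,1,0,0,0,0,0,0,1,0,0,0,0,0,0,1,0,0,0,0,0,0,1,0,0,0,0,0,0,1,0,0,0,0,0,0,1])

```text
clock: 20.25
eef_pos: [0.4642, 0.1422, 0.0381]
tool_rot: [-0.653, 0.758, 0.0, 0.0]
force: [-0.9, -3.9, -2.1]
opening: 0.0638
gripper_force: 45.0
```

move_arm(plan=[-0.1,0,0,0,0,0,1,0,0,0,0,0,0,1,-0.1,0,0,0,0,0,1,0,0,0,0,0,0,1,0,0,0,0,0,0,1,0,0,0,0,0,0,1,0,0,0,0,0,0,1,0,0,0,0,0,0,1,0,0,0,0,0,0,1,0,0,0,0,0,0,1])

```text
clock: 21.5
eef_pos: [0.4644, 0.1434, 0.0383]
tool_rot: [-0.653, 0.758, -0.0, -0.0]
force: [-2.0, -8.3, -0.5]
opening: 0.0632
gripper_force: 45.0
```

move_arm(plan=[-0.1,0,0,0,0,0,1,0,0,0,0,0,0,1,0,0,0,0,0,0,1,0,0,0,0,0,0,1,0,0,0,0,0,0,1,0,0,0,0,0,0,1,0,0,0,0,0,0,1,0,0,0,0,0,0,1,0,0,0,0,0,0,1,0,0,0,0,0,0,1])

```text
clock: 22.75
eef_pos: [0.4644, 0.1436, 0.0384]
tool_rot: [-0.653, 0.758, -0.001, -0.001]
force: [-3.6, -11.6, 2.4]
opening: 0.0635
gripper_force: 45.0
```

move_arm(plan=[-0.1,0,0,0,0,0,1,0,0,0,0,0,0,1,0,0,0,0,0,0,1,0,0,0,0,0,0,1,0,0,0,0,0,0,1,0,0,0,0,0,0,1,0,0,0,0,0,0,1,0.5,0,0,0,0,0,1,1,0,0,0,0,0,1,1.5,0,0,0,0,0,1])

```text
clock: 24.0
eef_pos: [0.4603, 0.1162, 0.0381]
tool_rot: [-0.653, 0.757, 0.0, 0.0]
force: [0.2, -0.0, -3.7]
opening: 0.0638
gripper_force: 45.0
```

```bash
python3 - <<'E'
from p import *
s=robot.get_state();print(s['eef_pos'],cur(s)[1],Ro.from_quat(s['tool_rot']).as_matrix()[:,2])
plan(s['eef_pos'],cur(s)[1],[(.452,.09,.105,171.5,4),(.44,.07,.125,61.5,11)],1)
print()
plan([.44,.07,.125],61.5,[(.4579,.1027,.09,-8.5,8),(.4579,.1027,.04,-8.5,8)],1)
E
```

```text
[0.46030912 0.11619708 0.03809521] 171.51884390774254 [ 3.64009154e-04  3.87744443e-04 -9.99999859e-01]
[0.68,0.11,-1.67,0,0,0,1,0.68,0.11,-1.68,0,0,0,1,0.68,0.11,-1.67,0,0,0,1,0.67,0.11,-1.67,0,0,0,1,0.2,0.08,-0.18,0,0,np.float64(10.0),1,0.2,0.05,-0.18,0,0,np.float64(10.0),1,0.22,0,-0.19,0,0,np.float64(10.0),1,0.21,-0.02,-0.18,0,0,np.float64(10.0),1,0.2,-0.07,-0.18,0,0,np.float64(10.0),1,0.19,-0.09,-0.18,0,0,np.float64(10.0),1] 10
[0.16,-0.13,-0.18,0,0,np.float64(10.0),1,0.15,-0.16,-0.18,0,0,np.float64(10.0),1,0.11,-0.18,-0.19,0,0,np.float64(10.0),1,0.08,-0.2,-0.18,0,0,np.float64(10.0),1,0.05,-0.2,-0.18,0,0,np.float64(10.0),1] 5

[0,0.47,0.44,0,0,8.8,1,0.07,0.46,0.44,0,0,8.7,1,0.14,0.44,0.43,0,0,8.8,1,0.2,0.42,0.44,0,0,8.7,1,0.27,0.38,0.44,0,0,8.8,1,0.32,0.34,0.43,0,0,8.7,1,0.37,0.29,0.44,0,0,8.8,1,0.41,0.22,0.44,0,0,8.7,1,0,0,0.63,0,0,0,1,0,0,0.62,0,0,0,1] 10
[0,0,0.63,0,0,0,1,0,0,0.62,0,0,0,1,0,0,0.63,0,0,0,1,0,0,0.62,0,0,0,1,0,0,0.63,0,0,0,1,0,0,0.62,0,0,0,1] 6
```

move_arm(plan=[0.7,0.1,-1.7,0,0,0,1,0.7,0.1,-1.7,0,0,0,1,0.7,0.1,-1.7,0,0,0,1,0.7,0.1,-1.7,0,0,0,1,0.2,0.1,-0.2,0,0,10,1,0.2,0.05,-0.2,0,0,10,1,0.2,0,-0.2,0,0,10,1,0.2,0,-0.2,0,0,10,1,0.2,-0.05,-0.2,0,0,10,1,0.2,-0.1,-0.2,0,0,10,1])

```text
clock: 25.25
eef_pos: [0.4449, 0.0783, 0.1181]
tool_rot: [-0.183, 0.983, 0.0, -0.0]
force: [0.3, -1.2, -3.4]
opening: 0.0633
gripper_force: 45.0
```

```bash
python3 - <<'E'
from p import *
d=cap('scene')
s=robot.get_state();print(s['eef_pos'],cur(s)[1])
cv2.imwrite('pics/g3.png',cv2.resize(d['frame'][80:180,150:270,::-1],(720,600),interpolation=cv2.INTER_CUBIC))
E
```

```text
[0.44484122 0.07816973 0.11825458] 110.72698407352934
```

View pics/g3.png

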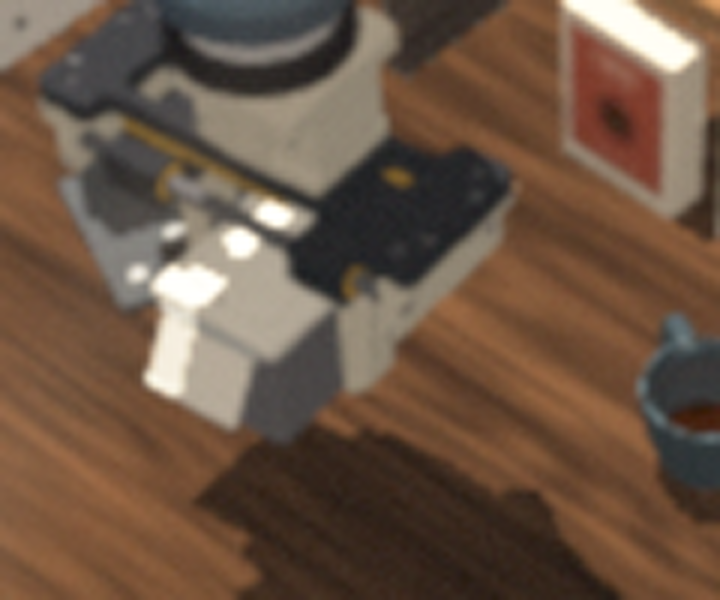

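The visible side at (295,370) is plain grey with no label, so the label is on the other side, which was the far side at the start. Continuing the turn.

```bash
python3 - <<'E'
from p import *
s=robot.get_state()
plan([.4446,.0775,.1185],110.7,[(.458,.1027,.09,-8.5,12),(.458,.1027,.0385,-8.5,5),(.4609,.1222,.0385,-8.5,3)],1)
E
```

```text
[-0.18,0.16,0.24,0,0,9.9,1,-0.15,0.18,0.24,0,0,10.0,1,-0.11,0.21,0.23,0,0,9.9,1,-0.08,0.23,0.24,0,0,9.9,1,-0.04,0.23,0.24,0,0,10.0,1,0.01,0.24,0.24,0,0,9.9,1,0.04,0.23,0.23,0,0,9.9,1,0.09,0.22,0.24,0,0,10.0,1,0.12,0.21,0.24,0,0,9.9,1,0.15,0.18,0.24,0,0,9.9,1] 10
[0.19,0.15,0.23,0,0,10.0,1,0.2,0.12,0.24,0,0,9.9,1,0,0,1.03,0,0,0,1,0,0,1.03,0,0,0,1,0,0,1.03,0,0,0,1,0,0,1.03,0,0,0,1,0,0,1.03,0,0,0,1,0.66,0,0,0,0,0,1,0.66,0,0,0,0,0,1,0.66,-0.01,0,0,0,0,1] 10
```

move_arm(plan=[-0.18,0.16,0.24,0,0,9.9,1,-0.15,0.18,0.24,0,0,10,1,-0.11,0.21,0.23,0,0,9.9,1,-0.08,0.23,0.24,0,0,9.9,1,-0.04,0.23,0.24,0,0,10,1,0.01,0.24,0.24,0,0,9.9,1,0.04,0.23,0.23,0,0,9.9,1,0.09,0.22,0.24,0,0,10,1,0.12,0.21,0.24,0,0,9.9,1,0.15,0.18,0.24,0,0,9.9,1])

```text
clock: 26.55
eef_pos: [0.456, 0.0996, 0.0941]
tool_rot: [0.629, 0.777, 0.0, -0.0]
force: [1.2, -0.1, -4.2]
opening: 0.0638
gripper_force: 45.0
```

move_arm(plan=[0.19,0.15,0.23,0,0,10,1,0.2,0.12,0.24,0,0,9.9,1,0,0,1,0,0,0,1,0,0,1,0,0,0,1,0,0,1,0,0,0,1,0,0,1,0,0,0,1,0,0,1.1,0,0,0,1,0.6,0,0,0,0,0,1,0.6,0,0,0,0,0,1,0,0,0,0,0,0,1])

```text
clock: 27.8
eef_pos: [0.4604, 0.1167, 0.039]
tool_rot: [0.753, 0.658, 0.0, 0.0]
force: [-0.2, 0.3, -2.9]
opening: 0.0636
gripper_force: 45.0
```

move_arm(plan=[0.2,0,0,0,0,0.5,1,0.2,0,0,0,0,0,1,0.2,0,0,0,0,0,1,0.2,0,0,0,0,0,1,0.2,0,0,0,0,0,1,0.2,0,0,0,0,0,1,0.2,0,0,0,0,0,1,0.2,0,0,0,0,0,1,0,0,0,0,0,0,1,0,0,0,0,0,0,1])

```text
clock: 29.05
eef_pos: [0.462, 0.1319, 0.0386]
tool_rot: [0.756, 0.655, -0.0, -0.0]
force: [-1.3, -3.6, -4.9]
opening: 0.0635
gripper_force: 45.0
```

move_arm(plan=[0.1,0,0,0,0,0,1,0.1,0,0,0,0,0,1,0.1,0,0,0,0,0,1,0.1,0,0,0,0,0,1,0.1,0,0,0,0,0,1,0,0,0,0,0,0,1,0,0,0,0,0,0,1,0,0,0,0,0,0,1,0,0,0,0,0,0,1,0,0,0,0,0,0,1])

```text
clock: 30.3
eef_pos: [0.4631, 0.1369, 0.0387]
tool_rot: [0.756, 0.654, 0.0, 0.0]
force: [-0.9, -3.3, -5.0]
opening: 0.0637
gripper_force: 45.0
```

move_arm(plan=[0.1,0,0,0,0,0,1,0.1,0,0,0,0,0,1,0.1,0,0,0,0,0,1,0.1,0,0,0,0,0,1,0,0,0,0,0,0,1,0,0,0,0,0,0,1,0,0,0,0,0,0,1,0,0,0,0,0,0,1,0,0,0,0,0,0,1,0,0,0,0,0,0,1])

```text
clock: 31.55
eef_pos: [0.4636, 0.1408, 0.0387]
tool_rot: [0.756, 0.655, 0.0, 0.0]
force: [0.5, -2.9, -2.2]
opening: 0.0638
gripper_force: 45.0
```

move_arm(plan=[0.1,0,0,0,0,0,1,0,0,0,0,0,0,1,0.1,0,0,0,0,0,1,0,0,0,0,0,0,1,0.1,0,0,0,0,0,1,0,0,0,0,0,0,1,0,0,0,0,0,0,1,0,0,0,0,0,0,1,0,0,0,0,0,0,1,0,0,0,0,0,0,1])

```text
clock: 32.8
eef_pos: [0.4636, 0.1418, 0.0389]
tool_rot: [0.756, 0.655, -0.001, 0.001]
force: [-2.3, -14.1, 1.4]
opening: 0.0635
gripper_force: 45.0
```

move_arm(plan=[0.05,0,0,0,0,0,1,0,0,0,0,0,0,1,0,0,0,0,0,0,1,0,0,0,0,0,0,1,-0.5,0,0,0,0,0,1,-1,0,0,0,0,0,1,-1.5,0,0,0,0,0,1,-2,0,-1,0,0,0,1,-2,0,-3,0,0,0,1,0,0,0,0,0,0,1])

```text
clock: 34.05
eef_pos: [0.4555, 0.0736, 0.0802]
tool_rot: [0.757, 0.654, 0.002, 0.002]
force: [0.4, 0.8, -3.8]
opening: 0.0636
gripper_force: 45.0
```

```bash
python3 - <<'E'
from p import *
import pickle
t=pickle.load(open('top0.pkl','rb'));s0=pickle.load(open('scene0.pkl','rb'))
out=[]
for d,(y0,y1,x0,x1) in((t,(170,220,285,345)),(s0,(200,265,255,335))):
  hsv=cv2.cvtColor(d['frame'],cv2.COLOR_RGB2HSV)
  sub=np.zeros(hsv.shape[:2],bool);sub[y0:y1,x0:x1]=1
  m=(sub&(hsv[...,2]>170)&(hsv[...,1]>60)).astype(np.uint8)
  m=cv2.morphologyEx(m,cv2.MORPH_OPEN,np.ones((9,9)))
  c=max(cv2.findContours(m,0,1)[0],key=cv2.contourArea)[:,0]
  P=rays(d,c,.004)[:,:2]*1000
  print(cv2.approxPolyDP(P.astype(np.float32),6,True)[:,0].round().tolist(),cv2.minAreaRect(P.astype(np.float32)))
s=robot.get_state();print(s['eef_pos'],cur(s)[1])
E
```

```text
[[565.0, -299.0], [543.0, -177.0], [463.0, -191.0], [459.0, -271.0], [478.0, -283.0], [485.0, -311.0]] ((506.6672668457031, -246.51168823242188), (104.00313568115234, 129.5087127685547), 12.672258377075195)
[[529.0, -175.0], [473.0, -188.0], [460.0, -207.0], [464.0, -230.0], [445.0, -261.0], [475.0, -281.0], [481.0, -304.0], [498.0, -316.0], [552.0, -303.0], [568.0, -283.0], [548.0, -188.0]] ((501.8271179199219, -248.29127502441406), (115.71456146240234, 131.3104705810547), 12.455639839172363)
[0.45551025 0.07356199 0.0802457 ] -8.35633575698291
```

```bash
python3 - <<'E'
from p import *
s=robot.get_state()
plan([.4555,.0736,.0805],-8.4,[(.465,.04,.13,-38.4,3),(.5134,-.245,.13,-168.2,14),(.5134,-.245,.13,-168.2,3)],1)
E
```

```text
[-1.06,0.48,-1.65,0,0,10.0,1,-0.97,0.65,-1.65,0,0,10.0,1,-0.83,0.81,-1.65,0,0,10.0,1,-1.38,1.54,0,0,0,9.3,1,-1.12,1.73,0,0,0,9.2,1,-0.82,1.9,0,0,0,9.3,1,-0.5,2.0,0,0,0,9.3,1,-0.18,2.06,0,0,0,9.3,1,0.16,2.06,0,0,0,9.2,1,0.49,2.0,0,0,0,9.3,1] 10
[0.8,1.9,0,0,0,9.3,1,1.11,1.75,0,0,0,9.2,1,1.36,1.55,0,0,0,9.3,1,1.6,1.3,0,0,0,9.3,1,1.79,1.04,0,0,0,9.3,1,1.93,0.72,0,0,0,9.2,1,2.03,0.41,0,0,0,9.3,1,0,0,0,0,0,0,1,0,0,0,0,0,0,1,0,0,0,0,0,0,1] 10
```

move_arm(plan=[-1.06,0.48,-1.65,0,0,10,1,-0.97,0.65,-1.65,0,0,10,1,-0.83,0.81,-1.65,0,0,10,1,-1.38,1.54,0,0,0,9.3,1,-1.12,1.73,0,0,0,9.2,1,-0.82,1.9,0,0,0,9.3,1,-0.5,2,0,0,0,9.3,1,-0.18,2.06,0,0,0,9.3,1,0.16,2.06,0,0,0,9.2,1,0.49,2,0,0,0,9.3,1])

```text
clock: 35.3
eef_pos: [0.4878, -0.101, 0.1269]
tool_rot: [0.993, -0.117, -0.001, -0.0]
force: [0.5, -0.1, -3.3]
opening: 0.0634
gripper_force: 45.0
```

move_arm(plan=[0.8,1.9,0,0,0,9.3,1,1.11,1.75,0,0,0,9.2,1,1.36,1.55,0,0,0,9.3,1,1.6,1.3,0,0,0,9.3,1,1.79,1.04,0,0,0,9.3,1,1.93,0.72,0,0,0,9.2,1,2.03,0.41,0,0,0,9.3,1,0,0,0,0,0,0,1,0,0,0,0,0,0,1,0,0,0,0,0,0,1])

```text
clock: 36.55
eef_pos: [0.5126, -0.2423, 0.1278]
tool_rot: [0.778, -0.629, -0.001, -0.0]
force: [-0.3, 0.0, -3.2]
opening: 0.0635
gripper_force: 45.0
```

```bash
python3 - <<'E'
from p import *
d=cap('scene');t=cap('top')
s=robot.get_state();print(s['eef_pos'],cur(s)[1],s['force'])
a=cv2.resize(d['frame'][150:280,220:350,::-1],(400,400),interpolation=cv2.INTER_CUBIC)
b=cv2.resize(t['frame'][130:260,240:370,::-1],(400,400),interpolation=cv2.INTER_CUBIC)
cv2.imwrite('pics/g4.png',np.hstack([a,b]))
E
```

```text
[ 0.5128268  -0.24265553  0.12811706] -167.93578848833752 [-0.37745    -0.0980389  -4.00924315]
```

View pics/g4.png

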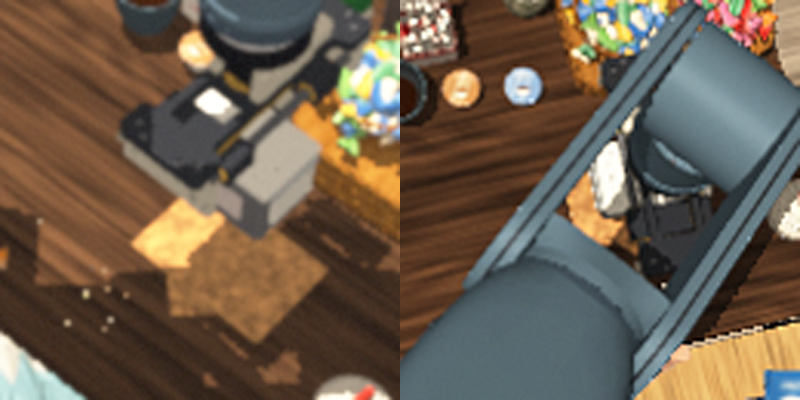

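The crops show the box held over the mat with both clips flat. The side toward the robot, at (245,215), is partly hidden by the finger, so I recheck the label in the first scene image numerically.

```bash
python3 - <<'E'
from p import *
import pickle
s0=pickle.load(open('scene0.pkl','rb'))
d=cap('scene')
def proj(d,P): return cv2.projectPoints(np.array(P,float).reshape(-1,1,3),cv2.Rodrigues(np.array(d['R'],float))[0],np.array(d['t'],float),K(d),np.array(d['distortion'],float))[0][:,0]
def warp(d,C,a,zb,name):
  a=np.radians(a);ax=np.array([np.cos(a),np.sin(a)]);nx=np.array([-np.sin(a),np.cos(a)])  # near side normal
  q=[[*(C+.030*nx+l*ax),zb+z] for l,z in((-.05,.0),(.05,.0),(.05,.07),(-.05,.07))]
  uv=proj(d,q).astype(np.float32);print(uv.round(1).tolist())
  H=cv2.getPerspectiveTransform(uv,np.float32([[0,280],[400,280],[400,0],[0,0]]))
  return cv2.warpPerspective(d['frame'][...,::-1],H,(400,280),flags=cv2.INTER_CUBIC)
A=warp(s0,np.array([.4423,-.0627]),75.1,0,'a')
B=warp(d,np.array([.5128,-.2426]),101.8,.128-.0295,'b')
cv2.imwrite('pics/side.png',np.hstack([A,B]))
print(A[::40,::40].mean(2).round())
E
```

```text
[[223.60000610351562, 214.89999389648438], [212.3000030517578, 184.89999389648438], [210.6999969482422, 168.0], [222.5, 198.60000610351562]]
[[304.20001220703125, 231.0], [271.1000061035156, 205.1999969482422], [272.20001220703125, 186.89999389648438], [307.1000061035156, 213.3000030517578]]
[[226. 252. 250. 248. 251. 252. 252. 252. 249. 244.]
 [ 81. 233. 240. 231. 225. 230. 231. 233. 237. 233.]
 [ 67.  93. 167. 173. 177. 176. 178. 173. 172. 172.]
 [ 66.  69.  95. 107. 112. 102. 101.  98. 100. 110.]
 [ 66.  69.  70.  73.  74.  75.  77.  76.  73.  74.]
 [ 67.  72.  74.  72.  69.  70.  69.  72.  71.  74.]
 [ 58.  70.  70.  70.  77.  73.  71.  72.  75.  72.]]
```

View pics/side.png

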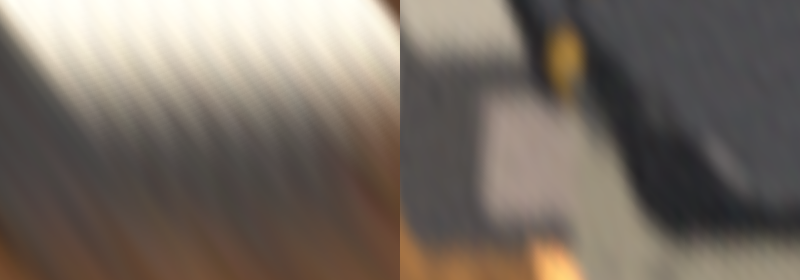

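The rectified side view shows the label edge (pale patch at 480–570, 90–220) on the side facing the robot, which is the nib side. Lowering onto the mat.

move_arm(plan=[0.2,0,1.5,0,0,0,1,0,0,1.5,0,0,0,1,0,0,1.5,0,0,0,1,0,0,1.5,0,0,0,1,0,0,1.5,0,0,0,1,0,0,1,0,0,0,1,0,0,0.5,0,0,0,1,0,0,0.2,0,0,0,1,0,0,0,0,0,0,1,0,0,0,0,0,0,1])

```text
clock: 37.95
eef_pos: [0.5136, -0.2456, 0.0367]
tool_rot: [0.777, -0.63, 0.0, -0.0]
force: [-0.7, -0.1, -3.5]
opening: 0.0637
gripper_force: 45.0
```

move_arm(plan=[0,0,0.1,0,0,0,1,0,0,0.1,0,0,0,1,0,0,0.1,0,0,0,1,0,0,0.05,0,0,0,1,0,0,0,0,0,0,1,0,0,0,0,0,0,1,0,0,0,0,0,0,1,0,0,0,0,0,0,1,0,0,0,0,0,0,1,0,0,0,0,0,0,1])

```text
clock: 39.2
eef_pos: [0.5132, -0.2454, 0.0327]
tool_rot: [0.777, -0.63, -0.0, 0.0]
force: [-2.0, 1.1, 0.5]
opening: 0.0636
gripper_force: 45.0
```

Touching. Release, then rise straight up.

move_arm(plan=[0,0,0,0,0,0,-0.9,0,0,0,0,0,0,-0.9,0,0,0,0,0,0,-0.9,0,0,0,0,0,0,-0.9,0,0,0,0,0,0,-0.9,0,0,0,0,0,0,-0.9,0,0,-1,0,0,0,-0.9,0,0,-2,0,0,0,-0.9,0,0,-3,0,0,0,-0.9,0,0,-3,0,0,0,-0.9])

```text
clock: 40.45
eef_pos: [0.5133, -0.2454, 0.1242]
tool_rot: [0.777, -0.63, 0.0, 0.0]
force: [-1.0, -0.6, 0.0]
opening: 0.0888
gripper_force: 0.0
```

move_arm(plan=[0,0,-3,0,0,0,-0.9,0,0,-3,0,0,0,-0.9,0,-3,0,0,0,0,-0.9,0,3,0,0,0,0,-0.9,0,4,0,0,0,0,-0.9,0,4,0,0,0,0,-0.9,0,4,0,0,0,0,-0.9,0,4,0,0,0,0,-0.9,0,0,0,0,0,0,-0.9,0,0,0,0,0,0,-0.9])

```text
clock: 41.7
eef_pos: [0.3573, -0.279, 0.1834]
tool_rot: [0.777, -0.63, 0.001, -0.0]
force: [0.5, 0.2, 0.6]
opening: 0.0883
gripper_force: 0.0
```

```bash
python3 - <<'E'
from p import *
d=cap('scene');t=cap('top')
s=robot.get_state();print(s['eef_pos'],s['force'],s['opening'])
for X in(cloud(d),cloud(t)):
  m=(X[...,2]>.064)&(X[...,2]<.082)&(np.hypot(X[...,0]-.513,X[...,1]+.245)<.07);p=X[m]
  print(len(p),cv2.minAreaRect((p[:,:2]*1000).astype(np.float32)) if len(p)>5 else '',np.median(p[:,2]))
a=cv2.resize(d['frame'][170:290,230:350,::-1],(400,400),interpolation=cv2.INTER_CUBIC)
b=cv2.resize(t['frame'][140:240,260:360,::-1],(400,400),interpolation=cv2.INTER_CUBIC)
cv2.imwrite('pics/fin.png',np.hstack([a,b]))
E
```

```text
[ 0.35763658 -0.27863767  0.18301494] [ 0.3763869  -0.41749647  0.79131283] 0.08853858258692535
962 ((512.6519775390625, -245.6160430908203), (66.27970886230469, 101.18502044677734), 11.721351623535156) 0.07222201258609329
717 ((514.37890625, -244.74717712402344), (64.62567138671875, 101.83824920654297), 11.764081954956055) 0.07078886925038351
```

View pics/fin.png

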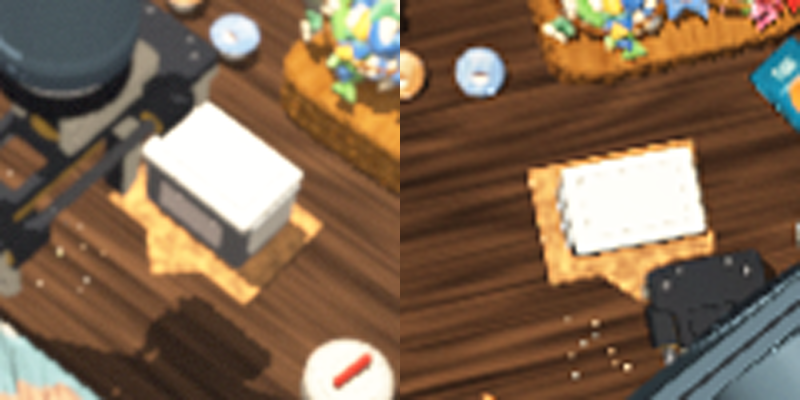

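The box stands square on the mat, with its centre within 2 mm of the mat's. The label faces the nib side at (190,213) in the left crop, and the clips are flat. The robot is clear of it, so I hand in.

```bash
python3 -c "
from plant import robot
print(robot.close_job())"
```

```text
the job is handed in; nothing more can be done
None
```

Job handed in at about 42 s: both clips were pressed shut against the bar (about 12–14 N wrist force in steady readings), and the box stands upright in the middle of the mat with its label toward the nib; the hand-in gave no verdict.

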